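Clear the enamelling bench at the end of a lot

ROBOT

A 6-joint arm with a two-finger parallel gripper is mounted at the origin on the work surface. World frame = base frame: x ahead of the robot, y to its left, z up, the work surface at z = 0. Lengths are in m, angles in degrees, forces in N, time in s.
With the tool pointing down it reaches from about 0.325 to 0.9 m from the base axis. Payload 6.1 kg.
Tool frame: the origin (TCP) lies at the very end of the fingers, on their centre line; the grasp point (between the pads) lies 19 mm behind it; z points along the fingers, y is the line along which they close (so a half turn about z gives the same grasp; the last joint's range is limited). The gripper opens to 87 mm and grips with 3 to 60 N. Pads are 19 mm wide; open, the fingers measure 117 mm over their backs; the gripper's body (75 mm by 190 mm) begins 51 mm behind the grasp point.
Start: joints at [-77.298, 12.628, 87.462, -0, 79.91, -7.225], TCP at [0.213, -0.588, 0.223] pointing down, gripper open.
Joint ranges: [-170.65, 170.65], [-52.31, 119.04], [5.05, 147.46], [-71.25, 251.25], [11.57, 151.72], [-153.62, 153.62]. Speed limits (degrees/s): [147.25, 147.25, 172.46, 180, 180, 180].

INTERFACE

Orientations are given as [roll, pitch, yaw] about the fixed x, y, z axes, in that order (R = Rz(yaw) Ry(pitch) Rx(roll)).
In Python, from station import state, capture, get_calibration, hand_in, spot_in, mark_of gives the robot as it stands.
- The arm moves only by the tool move_arm, never from a script. Its argument "commands" is one flat list of numbers, 5 for each row, row after row: the opening, from 0 (shut) to 1 (fully open), then the shift along the tool's x, y, z in units of 0.3 m (1.0 is 0.3 m), then the turn about the tool's z in units of pi/2 rad (1.0 is pi/2 rad). A call has 1 to 12 rows; each row is the pose to reach, as a shift and turn from the pose commanded when the call began, along the tool's axes at that moment; what a row does not reach only later rows make up. A row lasts 1/10 s, in which the tool goes at most 50 mm and 8.59 degrees, less where a joint would pass 70% of its speed; a pose out of reach is approached as far as the arm can. A call with a number of a shift or a turn outside -1 to 1 is refused whole. A call with a gripper value outside its range is refused whole. The fingers move at their own pace and stop on an object; "grip_force" is the grip in N (left out, the last holds). Time passes only in rows, so rows that repeat a pose let the fingers close. It gives the time, the measured TCP pose, the force, the opening and the grip force at its end, in the units of the state.
- state(): the state, without advancing time (a new reading comes with each control period).
- capture(name): name is "scene" or "side" or "wrist"; returns (picture, depth): 384x512x3 uint8, red, green, blue; 384x512 float32, m along the optical axis (not along the pixel's ray), 0 where there is no reading.
- get_calibration(name): a dict with "vfov" (degrees; the focal length in pixels is half the picture's height over the tangent of half this angle, whatever the lens; pixels are square), "cx", "cy" (the principal point, pixels), "view" (4x4, takes a point from world to camera coordinates). Camera axes: x right, y down, z forward; pixel columns grow to the right and rows downward; lengths in m; the calibration is good to about 2 mm. The wrist camera is an equidistant fisheye: a pixel r from the principal point sees the ray r / f radians off the axis. A picture is of the moment at which its call begins: read the wrist's pose just before it. get_calibration takes no time and is no camera call; for the wrist camera it gives the pose at the moment of the call.
- hand_in(): hands the job in; it is judged then, once.
Trained networks look in the newest picture that a camera, given by its name, has taken for a name from the list of things; names that differ only in an ending like _2 or _b are one class to them, and where a whole thing is asked for, a point or a joint stands for the part that bears it (a point fixed in the world has none). Each returns a list of dicts, best first, with "confidence" (0 to 1); they miss things now and then, are a little off and sometimes report something else, mostly with a low value. They report only what shows in the picture. A call takes as long as a camera call.
- spot_in(camera, target): "point" ([x, y, z] in m, in the coordinates of the camera as it stood for that picture, good to about 4 mm: the middle of the surface that is visible of it).
- mark_of(camera, target): "point" ([x, y, z] in m, in the coordinates of the camera as it stood for that picture, good to about 4 mm: a listed point, or the origin of a listed thing).
The state is a dict: "clock": time; "joint_pos": joint angles; "qd": joint speeds; "effort": joint torques, N m; "ee_pos": TCP position; "ee_rot": TCP orientation; "ft_force": force on the tool from outside, world axes, zero at the start; "torque": the same for the moment, N m; "finger_gap": finger opening in m; "gripper_force": force on a finger pad.
Only numpy, scipy, OpenCV 4.12 (cv2) and the standard library are available. Lean on these libraries where they do the work, as an engineer would, in place of code of your own. Each camera call takes 0.05 s, during which the arm holds its last target. There are 200 camera calls.

TASK

The lot is enamelled, so clear the bench: put every finger ring on it into the round black bowl and every belt buckle into the rectangular tray. Rinse the red-handled brush that lies on the bench by dipping its bristles to well below half the depth of the steel rinse pot for about half a second, then lay it flat inside the open drawer and slide the drawer fully shut. Do not tip the pot over, and leave the amber bottle where it stands.

Things in the scene. Friction and masses are not known exactly. Their poses are not given: they have to be found in the camera images.
- ring0: polished steel signet finger ring lying on its side: chunky round band 29 mm outside, 21 mm inside, 12 mm high as it lies, with a flat rectangular black-faced head (18 mm wide, 12 mm high) that stands out to 19 mm from the axis on its own +x side; 35 g. Origin on the band's axis, in its underside; z up as it starts. May be absent
- ring1: polished steel signet finger ring lying on its side: chunky round band 29 mm outside, 21 mm inside, 12 mm high as it lies, with a flat rectangular black-faced head (18 mm wide, 12 mm high) that stands out to 19 mm from the axis on its own +x side; 35 g. Origin on the band's axis, in its underside; z up as it starts. May be absent
- ring2: polished steel signet finger ring lying on its side: chunky round band 29 mm outside, 21 mm inside, 12 mm high as it lies, with a flat rectangular black-faced head (18 mm wide, 12 mm high) that stands out to 19 mm from the axis on its own +x side; 35 g. Origin on the band's axis, in its underside; z up as it starts. May be absent
- ring3: polished steel signet finger ring lying on its side: chunky round band 29 mm outside, 21 mm inside, 12 mm high as it lies, with a flat rectangular black-faced head (18 mm wide, 12 mm high) that stands out to 19 mm from the axis on its own +x side; 35 g. Origin on the band's axis, in its underside; z up as it starts. May be absent
- buckle0: brass belt buckle lying flat: rectangular frame 52 mm (its x) by 40 mm (its y), 7 mm thick, bars 8 mm wide, a thin cross bar in the middle; about 60 g. Origin at the centre of its underside; z up as it starts. May be absent
- buckle1: brass belt buckle lying flat: rectangular frame 52 mm (its x) by 40 mm (its y), 7 mm thick, bars 8 mm wide, a thin cross bar in the middle; about 60 g. Origin at the centre of its underside; z up as it starts. May be absent
- buckle2: brass belt buckle lying flat: rectangular frame 52 mm (its x) by 40 mm (its y), 7 mm thick, bars 8 mm wide, a thin cross bar in the middle; about 60 g. Origin at the centre of its underside; z up as it starts. May be absent
- bowl: round black plastic bowl for finger rings, fixed to the bench: 42 mm high, 124 mm across the rim and 104 mm across the foot, wall 4 mm, inner floor 5 mm above the bench. Origin at the centre of its underside
- tray: rectangular shallow blue tray lined with white paper, for belt buckles, fixed to the bench: 130 mm (its x) by 150 mm (its y), 30 mm high, walls 5 mm, inner floor 5 mm above the bench. Origin at the centre of its underside
- pot: plain round steel rinse pot standing loose on the bench: 90 mm across (95 mm over the rolled rim), 55 mm high, wall 3.5 mm, inner floor 5 mm above its underside, about 0.4 kg. Origin at the centre of its underside, z up along its axis
- brush: flat-handled enamelling brush lying on the bench, 160 mm long along its x: red handle 112 mm long, 12 mm wide (its y) and 10 mm thick (x from -80 to +32 mm), brass ferrule 15 mm wide (to x = +56 mm), stiff dark bristles 14 mm wide, 7 mm thick (to +80 mm); rigid, about 30 g. Origin at mid-length in its underside, z up as it starts
- brush_tip (a point): end of the bristles, at x = +80 mm, mid-thickness (5 mm above the underside)
- brush_butt (a point): rear end of the brush handle, at x = -80 mm, mid-thickness
- chest_drawer0 (a joint): upper drawer of the grey two-drawer bench-top chest: how far it stands open, m; 0 is fully shut, 0.166 its stop. It slides with about 1 to 2 N and stays where it is left. The chest is fixed: 240 mm wide, 240 mm deep, 130 mm high; its front looks roughly at the robot
- drawer_in (a point): centre of the upper drawer's inner floor, 75 mm above the bench; x points into the chest (shutting), y across, z up. Inside 195 mm (x) by 198 mm (y), walls 6 mm thick, 33 mm above the floor; a 15 mm front panel before them rises to 43 mm above the floor. Open by q, the front q of the inside is uncovered, the rest lies under the chest's top
- chest_drawer0_handle (a point): middle of the drawer's steel bar handle (11 mm thick, 120 mm long, level, along the drawer's y), 35 mm in front of the front panel's face, 96 mm above the bench, 35 mm below the chest's top; axes as drawer_in
- bottle: amber glass bottle with black cap, 62 mm across, 135 mm high, standing loose beyond the work, left of the chest as the robot sees it: leave alone. Origin at the centre of its underside

How it is judged:
By the outcome, as a careful person would: the job done as asked, in the order asked, and still so for the second after the job is handed in, with the robot touching nothing.
Of ring0, buckle0, ring1, buckle1, ring2, buckle2, ring3 only 5 to 7 are there at a start; the rules pass over those that are not, and their reading is None.
At some moment in a run one of ring0, ring1, ring2, ring3, buckle0, buckle1, buckle2, brush may be knocked a few centimetres aside while the robot is not near it.
Once in a run the grip may slacken for a moment while it holds something.
It also fails if it takes over 208 s, if anything falls off the work surface, if the arm or the gripper's body presses on something with over 40 N, if the wrist force passes 120 N, or if a joint passes its speed limit or range.

## Working session

There is one attempt and no reset: what is moved stays moved. The work goes in short steps, Python scripts to look and compute and a tool call to move; the robot and the scene stay as the last step left them, time stands still between calls to the robot, and variables do not carry over. Pictures are saved under pics/ and viewed, at most 14 in all, crops included, and the job is handed in when it is done.

Besides the shell and the picture viewer there is one more tool, called after "Call:" as name(argument=value, ...), one argument or row to a line, values as JSON. move_arm: Moves the arm, as the interface text tells. Its arguments: {"type":"object","properties":{"commands":{"type":"array","items":{"type":"number"}},"grip_force":{"type":"number"}},"required":["commands"]}

```bash
ls; mkdir -p pics; cat > h.py <<'E'
import numpy as np, cv2
from station import *
def cap(n,save=None):
    c=get_calibration(n); p,d=capture(n)
    if save: cv2.imwrite('pics/'+save,p[:,:,::-1])
    return p,d,c
def w(c,pt):
    return np.linalg.inv(np.array(c['view']))@np.r_[pt,1]
def find(n,c,t,fn=spot_in,k=8,mn=0.2):
    return [(round(r['confidence'],2),np.round(w(c,r['point'])[:3],4).tolist()) for r in fn(n,t)[:k] if r['confidence']>mn]
def px2w(c,d,u,v,n):
    f=192/np.tan(np.radians(c['vfov'])/2); z=d[int(v),int(u)]
    x=(u-c['cx']);y=(v-c['cy'])
    if n=='wrist':
        r=np.hypot(x,y);th=r/f;s=np.tan(th)/max(r,1e-9); return w(c,[x*s*z,y*s*z,z])[:3]
    return w(c,[x/f*z,y/f*z,z])[:3]
E
python3 - <<'E'
from h import *
for n in('scene','side','wrist'):
    p,d,c=cap(n,n+'0.png'); print(n,c['vfov'],np.round(np.linalg.inv(np.array(c['view'])),3).tolist())
    if n!='wrist':
        for t in('ring0','buckle0','brush','pot','bowl','tray','bottle','chest_drawer0_handle','drawer_in'):
            print(t,'S',find(n,c,t,spot_in), 'M',find(n,c,t,mark_of))
        print(find(n,c,'brush_tip',mark_of),find(n,c,'brush_butt',mark_of))
a=np.hstack([cv2.imread('pics/scene0.png'),cv2.imread('pics/side0.png')])
s=state();print(s['clock'],s['ee_rot'],s['finger_gap'])
E
```

```text
pics
scene 47.38955968120263 [[-0.692, 0.546, -0.473, 1.229], [0.722, 0.54, -0.432, 0.569], [0.019, -0.64, -0.768, 1.168], [0.0, 0.0, 0.0, 1.0]]
ring0 S [(0.6, [0.517, 0.0108, 0.0099]), (0.6, [0.4395, 0.0839, 0.0148]), (0.55, [0.511, 0.0843, 0.0129])] M [(0.49, [0.4292, 0.1722, -0.0007]), (0.43, [0.4352, 0.0879, 0.0057]), (0.42, [0.5133, 0.0075, 0.0003]), (0.4, [0.515, 0.0851, 0.0033])]
buckle0 S [] M [(0.65, [0.4282, 0.174, -0.0017]), (0.5, [0.5152, 0.1743, -0.0002])]
brush S [(0.53, [0.4168, 0.3208, 0.0085])] M [(0.61, [0.4303, 0.3202, 0.0028])]
pot S [(0.69, [0.6533, 0.18, 0.0206]), (0.36, [0.5174, 0.0101, 0.013])] M [(0.92, [0.6588, 0.1827, -0.0046])]
bowl S [(0.72, [0.4175, 0.3157, 0.0094]), (0.63, [0.5756, -0.3162, 0.0776]), (0.61, [0.546, 0.3473, 0.007])] M [(0.65, [0.5562, 0.3496, 0.0034])]
tray S [(0.62, [0.6433, -0.0216, 0.0064])] M [(0.89, [0.6456, -0.022, -0.0013])]
bottle S [(0.83, [0.7882, -0.169, 0.084]), (0.71, [0.4148, 0.3201, 0.0105])] M [(0.73, [0.5576, 0.3517, 0.001]), (0.61, [0.7763, -0.186, 0.0056]), (0.25, [0.6594, 0.1835, -0.0018])]
chest_drawer0_handle S [(0.
[... 1130 characters left out ...]
42])]
tray S [(0.6, [0.6456, -0.0177, 0.0026])] M [(0.95, [0.6437, -0.0182, -0.0034])]
bottle S [(0.62, [0.7655, -0.162, 0.0807])] M [(0.63, [0.7706, -0.1799, 0.0056])]
chest_drawer0_handle S [(0.78, [0.5799, -0.3157, 0.0812])] M [(0.9, [0.5336, -0.2008, 0.098]), (0.58, [0.5115, 0.0825, -0.0002])]
drawer_in S [(0.78, [0.5783, -0.3169, 0.079])] M [(0.94, [0.5935, -0.3419, 0.0752])]
[(0.68, [0.3537, 0.3222, 0.0085]), (0.54, [0.6575, 0.1868, 0.0059])] [(0.91, [0.5078, 0.3146, 0.0022])]
wrist 65.70646984690485 [[0.341, -0.907, -0.248, 0.281], [-0.94, -0.329, -0.09, -0.563], [0.001, 0.264, -0.965, 0.384], [0.0, 0.0, 0.0, 1.0]]
2.15 [1.79997399e+02 5.50033071e-04 1.99277352e+01] 0.0869960408148637
```

View pics/scene0.png

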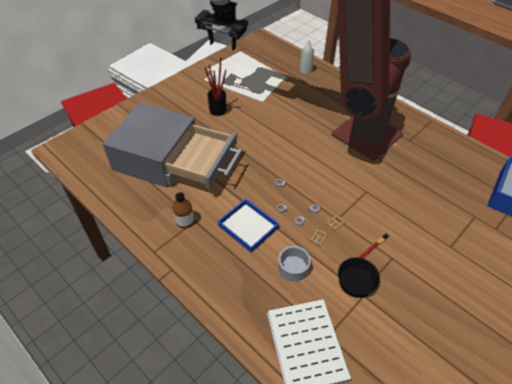

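View pics/side0.png

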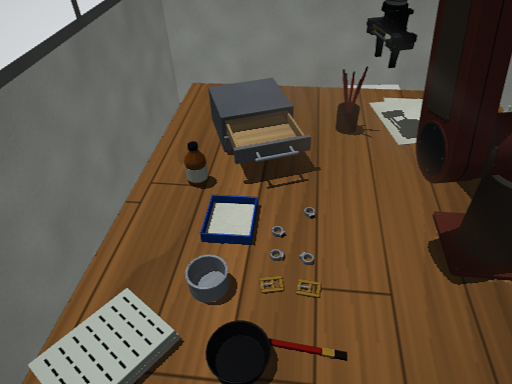

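The scene holds four rings: (280,183), (282,208), (299,220) and (315,208). Two buckles are at (318,237) and (336,222). The brush is beside the bowl at (372,248), bristles towards the robot. There is a decoy cup of brushes at (217,100), and the drawer is partly open. Next I check the cup's position and write a move-planning helper.

```bash
cat >> h.py <<'E'
def go(x,y,z,yaw,frm=None):
    """numbers (dx,dy,dz,turn) from the present pose (or frm=[x,y,z,yaw]) to the target, row count; yaw taken mod 180 to nearest"""
    s=state()
    if frm is None: frm=list(s['ee_pos'])+[s['ee_rot'][2]]
    a=np.radians(frm[3]); d=np.array([x,y,z])-frm[:3]
    t=np.array([np.cos(a)*d[0]+np.sin(a)*d[1],np.sin(a)*d[0]-np.cos(a)*d[1],-d[2]])/0.3
    dy=(yaw-frm[3]+180)%360-180
    print('shift',np.round(t,3),'turn',round(-dy/90,3),'rows>=',round(np.linalg.norm(d)/.05,1),round(abs(dy)/8.59,1))
E
python3 - <<'E'
from h import *
for n,pts in(('scene',[(217,103),(210,65),(222,62),(193,127),(240,135)]),('side',[(347,118),(345,72),(366,70),(264,90),(292,102)])):
    p,d,c=cap(n)
    for u,v in pts: print(n,u,v,np.round(px2w(c,d,u,v,n),3))
go(.45,-.25,.30,0)
go(.43,.07,.26,0,[.45,-.25,.30,0])
E
```

```text
scene 217 103 [ 0.339 -0.494  0.069]
scene 210 65 [ 0.12  -0.786 -0.   ]
scene 222 62 [ 0.068 -0.76   0.003]
scene 193 127 [ 0.52  -0.422  0.103]
scene 240 135 [ 0.353 -0.352  0.   ]
side 347 118 [ 0.318 -0.485  0.064]
side 345 72 [ 0.212 -1.856 -0.376]
side 366 70 [ 0.275 -0.527  0.217]
side 264 90 [ 0.608 -0.536  0.131]
side 292 102 [ 0.516 -0.7    0.002]
shift [ 1.126 -0.789 -0.258] turn 0.221 rows>= 8.4 2.3
shift [-0.067 -1.067  0.133] turn 0.0 rows>= 6.5 0.0
```

Call:
move_arm(
  commands=[1, 0, 0, -0.35, 0, 1, 0, 0, -0.35, 0, 1, 0, 0, -0.35, 0, 1, 1, -0.8, -0.35, 0.22, 1, 1, -0.8, -0.35, 0.22, 1, 1, -0.8, -0.35, 0.22, 1, 1, -0.8, -0.35, 0.22, 1, 1, -0.8, -0.35, 0.22, 1, 1, -0.8, -0.35, 0.22, 1, 1, -0.8, -0.35, 0.22, 1, 1, -0.8, -0.35, 0.22, 1, 1, -0.8, -0.35, 0.22],
)

```text
clock: 3.45
ee_pos: [0.4151, -0.2562, 0.3277]
ee_rot: [-180.0, -0.1, 0.4]
ft_force: [-0.8, -0.3, -1.0]
finger_gap: 0.0869
gripper_force: 0.0
```

```bash
python3 - <<'E'
from h import *
s=state();print(s['clock'],s['ee_pos'],s['ee_rot'])
p,d,c=cap('wrist','wr1.png')
for t in('chest_drawer0_handle','drawer_in'): print(t,find('wrist',c,t),find('wrist',c,t,mark_of))
go(.43,.07,.26,0)
E
```

```text
3.45 [ 0.41505739 -0.25618772  0.32771693] [-1.79955564e+02 -8.02893841e-02  4.33037103e-01]
chest_drawer0_handle [(0.97, [0.5596, -0.3102, 0.0761])] [(0.71, [0.5326, -0.2052, 0.0966])]
drawer_in [(0.81, [0.5642, -0.3101, 0.0732])] [(0.98, [0.594, -0.3447, 0.0731])]
shift [ 0.058 -1.102  0.225] turn 0.0 rows>= 6.8 0.0
```

View pics/wr1.png

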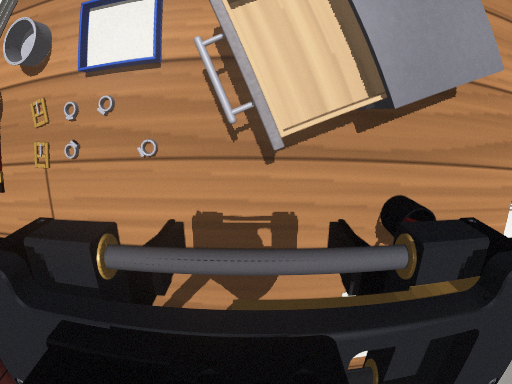

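The wrist view shows the drawer empty and well open at (290,65). The tray is at (120,32), the pot at (27,43), the four rings at (106,104), (70,110), (71,150) and (148,148), and the buckles at (40,112) and (41,155). Next I look at the items from closer.

Call:
move_arm(
  commands=[1, -0.02, -1, 0.22, 0, 1, -0.02, -1, 0.22, 0, 1, -0.02, -1, 0.22, 0, 1, -0.02, -1, 0.22, 0, 1, -0.02, -1, 0.22, 0, 1, -0.02, -1, 0.22, 0, 1, -0.02, -1, 0.22, 0, 1, -0.02, -1, 0.22, 0],
)

```text
clock: 4.5
ee_pos: [0.4064, 0.0405, 0.2612]
ee_rot: [180.0, 0.0, 0.2]
ft_force: [0.4, -0.8, -0.1]
finger_gap: 0.087
gripper_force: 0.0
```

```bash
python3 - <<'E'
from h import *
s=state();print(s['clock'],s['ee_pos'],s['ee_rot'])
p,d,c=cap('wrist','wr2.png')
for t in('ring0','buckle0','brush','brush_tip','brush_butt','bowl','tray','pot'): print(t,find('wrist',c,t),find('wrist',c,t,mark_of))
E
```

```text
4.5 [0.40640049 0.04051692 0.26122566] [1.79978527e+02 3.96966381e-02 2.40586604e-01]
ring0 [(0.79, [0.428, -0.0667, 0.0137]), (0.75, [0.5111, 0.0086, 0.0151]), (0.71, [0.5098, 0.0879, 0.0114]), (0.49, [0.4389, 0.0894, 0.0148])] [(0.82, [0.5153, 0.0033, 0.0029]), (0.61, [0.4355, -0.0768, -0.0024]), (0.56, [0.4316, 0.0938, 0.0022]), (0.48, [0.5143, 0.0858, 0.0001])]
buckle0 [(0.88, [0.4268, 0.173, 0.0063]), (0.66, [0.5129, 0.1738, 0.0072]), (0.32, [0.5661, 0.3648, 0.0094])] [(0.8, [0.429, 0.1752, -0.0027]), (0.69, [0.5143, 0.1682, -0.0025])]
brush [(0.88, [0.4325, 0.3165, 0.0098])] [(0.76, [0.4326, 0.3191, -0.0013])]
brush_tip [(0.9, [0.4341, 0.3165, 0.0099])] [(0.68, [0.3536, 0.3243, 0.0038])]
brush_butt [(0.76, [0.432, 0.314, 0.0075]), (0.56, [0.5722, -0.2659, 0.0819])] [(0.89, [0.515, 0.3112, 0.0032])]
bowl [(0.69, [0.5631, 0.3629, 0.0078])] [(0.64, [0.5604, 0.351, -0.0038])]
tray [(0.92, [0.6118, -0.021, 0.0043])] [(0.79, [0.6466, -0.0198, 0.0008])]
pot [(0.61, [0.6331, 0.186, 0.0226])] [(0.4, [0.3531, 0.3256, 0.0031]), (0.36, [0.5106, 0.3093, 0.0027])]
```

View pics/wr2.png

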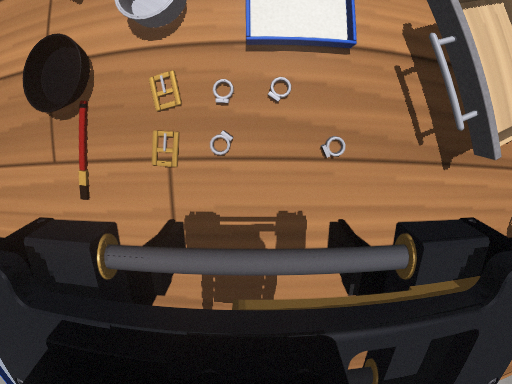

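The picture shows ring heads at (325,154), (272,98), (222,101) and (229,135). The buckles are at (165,90), slightly turned, and (166,148). The brush lies from (84,198) to (84,105). I measure exact centres from the wrist depth.

```bash
cat >> h.py <<'E'
def cloud(c,d,n='wrist'):
    f=192/np.tan(np.radians(c['vfov'])/2); v,u=np.mgrid[0:384,0:512]; x=u-c['cx'];y=v-c['cy'];r=np.hypot(x,y)+1e-9
    s=np.tan(r/f)/r if n=='wrist' else 1/f
    P=np.stack([x*s*d,y*s*d,d,np.ones_like(d)],-1)@np.linalg.inv(np.array(c['view'])).T
    P=P[...,:3]; P[d<=0]=np.nan; return P
def blob(P,x,y,r,z0,z1):
    with np.errstate(invalid='ignore'):
        m=(np.hypot(P[...,0]-x,P[...,1]-y)<r)&(P[...,2]>z0)&(P[...,2]<z1)
    q=P[m]
    if len(q)<8: return print('few',len(q))
    rc=cv2.minAreaRect((q[:,:2]*1000).astype(np.float32))
    print('n',len(q),'mean',np.round(q.mean(0),4),'ztop',np.round(np.percentile(q[:,2],90),4),'rect mm',np.round(rc[0],1),np.round(rc[1],1),'ang',round(rc[2],1))
    return q
E
python3 - <<'E'
from h import *
p,d,c=cap('wrist'); P=cloud(c,d)
print('bench z',np.nanmedian(P[160:180,230:310,2]), np.nanstd(P[160:180,230:310,2]))
for x,y in((.433,-.071),(.514,.008),(.512,.085),(.437,.09)): blob(P,x,y,.028,.005,.03)
for x,y in((.429,.173),(.515,.172)): blob(P,x,y,.045,.0035,.03)
blob(P,.433,.317,.08,.004,.02)
blob(P,.56,.352,.09,.03,.06)
E
```

```text
bench z -0.0005266599420193918 0.0008157366970450411
n 229 mean [ 0.4326 -0.0682  0.0108] ztop 0.0126 rect mm [432.7 -69.9] [28.2 32.8] ang 28.5
n 224 mean [0.5125 0.0096 0.0111] ztop 0.0124 rect mm [513.    9.8] [27.2 33.6] ang 44.3
n 226 mean [0.5084 0.0864 0.011 ] ztop 0.0123 rect mm [509.6  85.8] [33.7 27.5] ang 0.2
n 227 mean [0.4378 0.0896 0.0109] ztop 0.0123 rect mm [436.9  90.1] [28.2 32.6] ang 53.5
n 632 mean [0.4301 0.1731 0.006 ] ztop 0.0072 rect mm [429.7 173.8] [40.3 53.1] ang 85.6
n 641 mean [0.5144 0.1709 0.006 ] ztop 0.0073 rect mm [514.5 171.4] [52.4 40.4] ang 12.0
n 718 mean [0.4323 0.3159 0.0083] ztop 0.0099 rect mm [433.1 317. ] [159.4  36.5] ang 4.3
n 1038 mean [0.5619 0.3585 0.0376] ztop 0.0415 rect mm [559.8 351.8] [122.  122.5] ang 44.0
```

```bash
python3 - <<'E'
from h import *
s=state();print(s['clock'],s['ee_pos'],s['ee_rot'])
go(.434,-.072,.06,-61.5)
print('A->bowl1');go(.545,.345,.10,0,[.434,-.072,.09,-61.5])
print('bowl->B');go(.5145,.008,.06,-45.7,[.545,.345,.11,0])
print('B->bowl');go(.575,.345,.10,0,[.5145,.008,.09,-45.7])
print('bowl->C');go(.512,.086,.06,0,[.575,.345,.11,0])
print('C->bowl');go(.545,.36,.10,0,[.512,.086,.09,0])
print('bowl->D');go(.435,.0915,.06,-36.5,[.545,.36,.11,0])
print('D->bowl');go(.575,.36,.10,0,[.435,.0915,.09,-36.5])
E
```

```text
5.4 [0.40656882 0.0403718  0.26155095] [ 1.79998394e+02 -2.26267912e-03  1.42574967e-01]
shift [0.091 0.375 0.672] turn 0.685 rows>= 4.6 7.2
A->bowl1
shift [-1.045 -0.988 -0.033] turn -0.683 rows>= 8.6 7.2
bowl->B
shift [-0.102  1.123  0.167] turn 0.508 rows>= 6.8 5.3
B->bowl
shift [-0.663 -0.929 -0.033] turn -0.508 rows>= 6.9 5.3
bowl->C
shift [-0.21   0.863  0.167] turn 0.0 rows>= 5.4 0.0
C->bowl
shift [ 0.11  -0.913 -0.033] turn 0.0 rows>= 5.5 0.0
bowl->D
shift [-0.367  0.895  0.167] turn 0.406 rows>= 5.9 4.2
D->bowl
shift [-0.157 -0.997 -0.033] turn -0.406 rows>= 6.1 4.2
```

Call:
move_arm(
  commands=[0.6, 0.091, 0.375, 0.672, 0.685, 0.6, 0.091, 0.375, 0.672, 0.685, 0.6, 0.091, 0.375, 0.672, 0.685, 0.6, 0.091, 0.375, 0.672, 0.685, 0.6, 0.091, 0.375, 0.672, 0.685, 0.6, 0.091, 0.375, 0.672, 0.685, 0.6, 0.091, 0.375, 0.672, 0.685, 0.6, 0.091, 0.375, 0.672, 0.685, 0.6, 0.091, 0.375, 0.672, 0.685, 0.6, 0.091, 0.375, 0.672, 0.685, 0.6, 0.091, 0.375, 0.672, 0.685],
  grip_force=15,
)

```text
clock: 6.5
ee_pos: [0.4344, -0.0721, 0.0603]
ee_rot: [-180.0, -0.0, -61.4]
ft_force: [-0.0, -0.1, -0.8]
finger_gap: 0.0521
gripper_force: 0.0
```

Call:
move_arm(
  commands=[0.6, 0, 0, 0.1, 0, 0.6, 0, 0, 0.19, 0, 0.6, 0, 0, 0.19, 0, 0, 0, 0, 0.19, 0, 0, 0, 0, 0.19, 0, 0, 0, 0, 0.19, 0, 0, 0, 0, 0.19, 0, 0, 0, 0, 0.19, 0, 0, 0, 0, 0.1, 0, 0, 0, 0, -0.1, 0, 0, 0, 0, -0.1, 0, 0, 0, 0, -0.1, 0],
  grip_force=15,
)

```text
clock: 7.7
ee_pos: [0.4362, -0.0729, 0.0924]
ee_rot: [-179.8, -0.2, -61.5]
ft_force: [0.2, -0.3, -1.7]
finger_gap: 0.0279
gripper_force: 15.0
```

Call:
move_arm(
  commands=[0, -1, -0.988, -0.03, -0.683, 0, -1, -0.988, -0.03, -0.683, 0, -1, -0.988, -0.03, -0.683, 0, -1, -0.988, -0.03, -0.683, 0, -1, -0.988, -0.03, -0.683, 0, -1, -0.988, -0.03, -0.683, 0, -1, -0.988, -0.03, -0.683, 0, -1, -0.988, -0.03, -0.683, 0, -1, -0.988, -0.03, -0.683, 0, -1, -0.988, -0.03, -0.683, 0, -1, -0.988, -0.03, -0.683],
)

```text
clock: 8.8
ee_pos: [0.55, 0.3324, 0.0962]
ee_rot: [179.9, 0.2, 0.0]
ft_force: [-0.1, -0.6, -0.3]
finger_gap: 0.0275
gripper_force: 15.0
```

Call:
move_arm(
  commands=[0, -0.017, -0.06, 0.05, 0, 0, -0.017, -0.06, 0.22, 0, 0, -0.017, -0.06, 0.22, 0, 0, -0.017, -0.06, 0.22, 0, 0.5, -0.017, -0.06, 0.22, 0, 0.5, -0.017, -0.06, 0.22, 0, 0.5, -0.017, -0.06, 0.22, 0, 0.5, -0.017, -0.06, -0.05, 0, 0.5, -0.017, -0.06, -0.05, 0, 0.5, -0.017, -0.06, -0.05, 0],
)

```text
clock: 9.8
ee_pos: [0.551, 0.353, 0.122]
ee_rot: [-179.7, -0.7, -0.1]
ft_force: [0.5, 0.5, 1.2]
finger_gap: 0.0433
gripper_force: 0.0
```

```bash
python3 - <<'E'
from h import *
p,d,c=cap('wrist'); P=cloud(c,d)
blob(P,.56,.352,.045,.008,.03)
go(.5145,.008,.06,-45.7)
E
```

```text
n 533 mean [0.5454 0.3502 0.0155] ztop 0.0172 rect mm [546.  349.8] [28.2 33. ] ang 89.2
shift [-0.115  1.147  0.197] turn 0.507 rows>= 7.0 5.3
```

Call:
move_arm(
  commands=[0.6, -0.11, 1, 0.1, 0.507, 0.6, -0.11, 1, 0.1, 0.507, 0.6, -0.11, 1, 0.1, 0.507, 0.6, -0.11, 1, 0.1, 0.507, 0.6, -0.11, 1, 0.1, 0.507, 0.6, -0.11, 1, 0.1, 0.507, 0.6, -0.11, 1, 0.1, 0.507, 0.6, -0.11, 1, 0.1, 0.507, 0.6, -0.11, 1, 0.1, 0.507],
)

```text
clock: 10.75
ee_pos: [0.5132, 0.0517, 0.0838]
ee_rot: [-180.0, 0.0, -45.7]
ft_force: [0.4, 0.7, 0.6]
finger_gap: 0.0522
gripper_force: 0.0
```

```bash
python3 - <<'E'
from h import *
p,d,c=cap('wrist'); P=cloud(c,d)
blob(P,.514,.008,.028,.005,.03)
go(.5145,.008,.003,-45.7)
E
```

```text
n 660 mean [0.5127 0.0094 0.0108] ztop 0.0121 rect mm [513.4   8.7] [28.1 33.5] ang 54.3
shift [0.108 0.1   0.27 ] turn 0.001 rows>= 1.8 0.0
```

Call:
move_arm(
  commands=[0.6, 0.11, 0.1, 0.05, 0.05, 0.6, 0.11, 0.1, 0.15, 0.05, 0.6, 0.11, 0.1, 0.27, 0.05, 0.6, 0.11, 0.1, 0.27, 0.05, 0, 0.11, 0.1, 0.27, 0.05, 0, 0.11, 0.1, 0.27, 0.05, 0, 0.11, 0.1, 0.27, 0.05, 0, 0.11, 0.1, 0.27, 0.05, 0, 0.11, 0.1, 0.15, 0.05, 0, 0.11, 0.1, -0.05, 0, 0, 0.11, 0.1, -0.05, 0, 0, 0.11, 0.1, -0.05, 0],
)

```text
clock: 12.0
ee_pos: [0.5171, 0.0061, 0.1018]
ee_rot: [-179.8, -0.3, -45.7]
ft_force: [-0.6, 1.1, -1.2]
finger_gap: 0.028
gripper_force: 15.0
```

Call:
move_arm(
  commands=[0, -0.66, -0.93, 0, -0.507, 0, -0.66, -0.93, 0, -0.507, 0, -0.66, -0.93, 0, -0.507, 0, -0.66, -0.93, 0, -0.507, 0, -0.66, -0.93, 0, -0.507, 0, -0.66, -0.93, 0, -0.507, 0, -0.66, -0.93, 0, -0.507, 0, -0.66, -0.93, 0, -0.507, 0, -0.66, -0.93, 0, -0.507, 0, -0.66, -0.93, 0, -0.507],
)

```text
clock: 13.0
ee_pos: [0.575, 0.3416, 0.0969]
ee_rot: [179.9, 0.2, -0.1]
ft_force: [0.4, -0.4, -0.0]
finger_gap: 0.0285
gripper_force: 15.0
```

Call:
move_arm(
  commands=[0, 0.01, -0.035, 0.05, 0, 0, 0.01, -0.035, 0.2, 0, 0, 0.01, -0.035, 0.2, 0, 0, 0.01, -0.035, 0.2, 0, 0.5, 0.01, -0.035, 0.2, 0, 0.5, 0.01, -0.035, 0.2, 0, 0.5, 0.01, -0.035, 0.2, 0, 0.5, 0.01, -0.035, -0.05, 0, 0.5, 0.01, -0.035, -0.05, 0, 0.5, 0.01, -0.035, -0.05, 0],
)

```text
clock: 14.0
ee_pos: [0.583, 0.3553, 0.1213]
ee_rot: [-179.7, -0.6, -0.0]
ft_force: [0.0, -0.2, 0.4]
finger_gap: 0.0432
gripper_force: 0.0
```

Call:
move_arm(
  commands=[0.6, -0.21, 0.885, 0.17, 0, 0.6, -0.21, 0.885, 0.17, 0, 0.6, -0.21, 0.885, 0.17, 0, 0.6, -0.21, 0.885, 0.17, 0, 0.6, -0.21, 0.885, 0.17, 0, 0.6, -0.21, 0.885, 0.17, 0, 0.6, -0.21, 0.885, 0.17, 0, 0.6, -0.21, 0.885, 0.17, 0, 0.6, -0.21, 0.885, 0.17, 0],
)

```text
clock: 14.9
ee_pos: [0.5166, 0.0889, 0.0635]
ee_rot: [-180.0, -0.1, -0.0]
ft_force: [0.0, 0.4, -0.5]
finger_gap: 0.0516
gripper_force: 0.0
```

```bash
python3 - <<'E'
from h import *
p,d,c=cap('wrist'); P=cloud(c,d)
blob(P,.512,.086,.03,.005,.03)
go(.512,.086,.003,0)
p,d,c=cap('side');P=cloud(c,d,'side')
for x,y in((.435,.0915),(.43,.174),(.5145,.171)): blob(P,x,y,.045,.004,.03)
E
```

```text
n 755 mean [0.5102 0.0869 0.0106] ztop 0.0121 rect mm [510.2  86.6] [33.5 27.8] ang 0.9
shift [-0.015  0.01   0.201] turn 0.0 rows>= 1.2 0.0
n 122 mean [0.4391 0.0907 0.0098] ztop 0.0143 rect mm [442.2  95.7] [56.  80.4] ang 39.1
n 275 mean [0.4308 0.1763 0.0074] ztop 0.0095 rect mm [430.4 180.1] [67.2 70.4] ang 86.9
n 272 mean [0.5145 0.1743 0.0076] ztop 0.0096 rect mm [509.2 174.8] [79.2 63.2] ang 30.4
```

Call:
move_arm(
  commands=[0.6, -0.012, 0.01, 0.1, 0, 0.6, -0.012, 0.01, 0.2, 0, 0.6, -0.012, 0.01, 0.2, 0, 0, -0.012, 0.01, 0.2, 0, 0, -0.012, 0.01, 0.2, 0, 0, -0.012, 0.01, 0.2, 0, 0, -0.012, 0.01, 0.2, 0, 0, -0.012, 0.01, 0.1, 0, 0, -0.012, 0.01, -0.12, 0, 0, -0.012, 0.01, -0.12, 0, 0, -0.012, 0.01, -0.12, 0],
)

```text
clock: 16.1
ee_pos: [0.5152, 0.0851, 0.1028]
ee_rot: [-180.0, -0.4, -0.1]
ft_force: [1.3, -0.5, 0.2]
finger_gap: 0.0277
gripper_force: 15.0
```

Call:
move_arm(
  commands=[0, 0.16, -0.94, 0, 0, 0, 0.16, -0.94, 0, 0, 0, 0.16, -0.94, 0, 0, 0, 0.16, -0.94, 0, 0, 0, 0.16, -0.94, 0, 0, 0, 0.16, -0.94, 0, 0, 0, 0.16, -0.94, 0, 0, 0, 0.16, -0.94, 0, 0, 0, 0.16, -0.94, 0, 0],
)

```text
clock: 17.0
ee_pos: [0.5597, 0.3655, 0.0974]
ee_rot: [179.9, 0.1, -0.1]
ft_force: [0.2, -0.0, -0.6]
finger_gap: 0.0274
gripper_force: 15.0
```

```bash
python3 - <<'E'
from h import *
p,d,c=cap('wrist'); P=cloud(c,d)
blob(P,.56,.352,.045,.008,.022)
E
```

```text
n 1023 mean [0.5682 0.3519 0.0154] ztop 0.0171 rect mm [563.5 351.8] [66.2 27.5] ang 6.6
```

Call:
move_arm(
  commands=[0, 0, 0, 0.1, 0, 0, 0, 0, 0.2, 0, 0, 0, 0, 0.2, 0, 0, 0, 0, 0.2, 0, 0.48, 0, 0, 0.2, 0, 0.48, 0, 0, 0.2, 0, 0.48, 0, 0, 0.2, 0, 0.48, 0, 0, 0.2, 0, 0.48, 0, 0, -0.05, 0, 0.48, 0, 0, -0.05, 0, 0.48, 0, 0, -0.05, 0],
)

```text
clock: 18.15
ee_pos: [0.564, 0.3688, 0.1203]
ee_rot: [-179.7, -0.5, -0.0]
ft_force: [0.6, 1.3, 0.8]
finger_gap: 0.0414
gripper_force: 0.0
```

Call:
move_arm(
  commands=[0.6, -0.415, 0.915, 0.17, 0.406, 0.6, -0.415, 0.915, 0.17, 0.406, 0.6, -0.415, 0.915, 0.17, 0.406, 0.6, -0.415, 0.915, 0.17, 0.406, 0.6, -0.415, 0.915, 0.17, 0.406, 0.6, -0.415, 0.915, 0.17, 0.406, 0.6, -0.415, 0.915, 0.17, 0.406, 0.6, -0.415, 0.915, 0.17, 0.406, 0.6, -0.415, 0.915, 0.17, 0.406, 0.6, -0.415, 0.915, 0.17, 0.406],
)

```text
clock: 19.15
ee_pos: [0.4369, 0.0936, 0.0635]
ee_rot: [-179.9, -0.0, -36.5]
ft_force: [0.5, 0.4, 0.1]
finger_gap: 0.0523
gripper_force: 0.0
```

```bash
python3 - <<'E'
from h import *
p,d,c=cap('wrist'); P=cloud(c,d)
blob(P,.435,.0915,.03,.005,.03)
go(.435,.0915,.003,-36.5)
E
```

```text
n 793 mean [0.4381 0.0889 0.0107] ztop 0.012 rect mm [436.8  89.8] [27.7 32.9] ang 52.6
shift [-0.     0.009  0.201] turn -0.0 rows>= 1.2 0.0
```

Call:
move_arm(
  commands=[0.6, 0, 0.009, 0.1, 0, 0.6, 0, 0.009, 0.2, 0, 0.6, 0, 0.009, 0.2, 0, 0, 0, 0.009, 0.2, 0, 0, 0, 0.009, 0.2, 0, 0, 0, 0.009, 0.2, 0, 0, 0, 0.009, 0.2, 0, 0, 0, 0.009, 0.1, 0, 0, 0, 0.009, -0.12, 0, 0, 0, 0.009, -0.12, 0, 0, 0, 0.009, -0.12, 0],
)

```text
clock: 20.3
ee_pos: [0.437, 0.0905, 0.1025]
ee_rot: [-179.7, -0.3, -36.6]
ft_force: [0.1, 0.3, -1.3]
finger_gap: 0.0276
gripper_force: 15.0
```

Call:
move_arm(
  commands=[0, -0.12, -0.95, 0, -0.406, 0, -0.12, -0.95, 0, -0.406, 0, -0.12, -0.95, 0, -0.406, 0, -0.12, -0.95, 0, -0.406, 0, -0.12, -0.95, 0, -0.406, 0, -0.12, -0.95, 0, -0.406, 0, -0.12, -0.95, 0, -0.406, 0, -0.12, -0.95, 0, -0.406, 0, -0.12, -0.95, 0, -0.406],
)

```text
clock: 21.2
ee_pos: [0.5739, 0.3395, 0.0973]
ee_rot: [179.9, 0.2, -0.1]
ft_force: [-0.1, 0.1, 0.7]
finger_gap: 0.0276
gripper_force: 15.0
```

```bash
python3 - <<'E'
from h import *
p,d,c=cap('wrist','wr3.png'); P=cloud(c,d)
q=blob(P,.56,.352,.045,.020,.06)
go(.57,.340,.035,0)
cv2.imwrite('pics/wr3.png',cv2.resize(p[:260,100:412,::-1],None,fx=2,fy=2))
E
```

```text
n 486 mean [0.5604 0.3815 0.0295] ztop 0.0335 rect mm [555.7 381. ] [34.3 12.2] ang 7.0
shift [-0.014 -0.002  0.21 ] turn -0.001 rows>= 1.3 0.0
```

View pics/wr3.png

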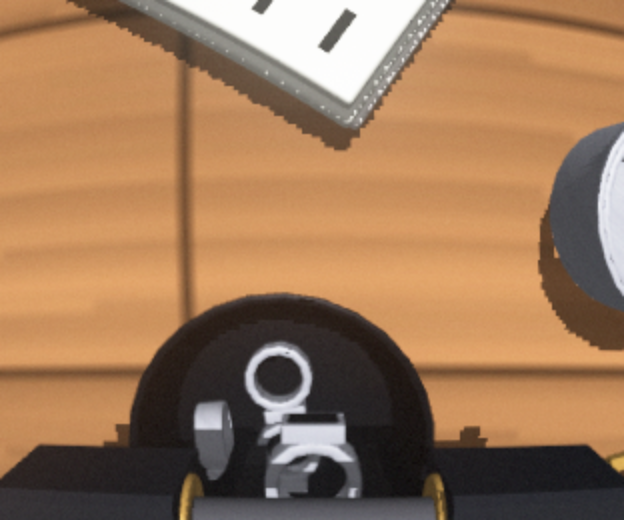

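The picture shows three rings in the bowl: two flat at (278,375) and (310,475 held above), and one standing against the wall at (212,437). I release the fourth clear of it.

Call:
move_arm(
  commands=[0, -0.014, 0.005, 0.1, 0, 0, -0.014, 0.005, 0.2, 0, 0, -0.014, 0.005, 0.2, 0, 0, -0.014, 0.005, 0.2, 0, 0.42, -0.014, 0.005, 0.2, 0, 0.42, -0.014, 0.005, 0.2, 0, 0.42, -0.014, 0.005, 0.2, 0, 0.42, -0.014, 0.005, 0.2, 0, 0.42, -0.014, 0.005, -0.05, 0, 0.42, -0.014, 0.005, -0.05, 0, 0.42, -0.014, 0.005, -0.05, 0],
)

```text
clock: 22.35
ee_pos: [0.5745, 0.3408, 0.1202]
ee_rot: [-179.8, -0.5, -0.0]
ft_force: [0.6, -0.1, 0.3]
finger_gap: 0.0366
gripper_force: 0.0
```

```bash
python3 - <<'E'
from h import *
p,d,c=cap('wrist'); P=cloud(c,d)
blob(P,.43,.174,.045,.0035,.03);blob(P,.5145,.171,.045,.0035,.03)
blob(P,.57,.338,.03,.008,.06)
go(.5145,.171,.05,12)
go(.645,.02,.09,0,[.5145,.171,.09,12])
go(.43,.174,.06,-4.4,[.645,.02,.11,0])
go(.645,-.055,.09,0,[.43,.174,.09,-4.4])
E
```

```text
few 0
n 161 mean [0.5358 0.1649 0.0062] ztop 0.0073 rect mm [536.7 163.2] [30. 15.] ang 57.4
n 1188 mean [0.5746 0.3393 0.0212] ztop 0.0329 rect mm [568.5 341.8] [56.6 47.8] ang 4.2
shift [-0.195  0.564  0.225] turn -0.134 rows>= 3.8 1.4
shift [ 0.321  0.583 -0.   ] turn 0.133 rows>= 4.0 1.4
shift [-0.717 -0.513  0.167] turn 0.049 rows>= 5.4 0.5
shift [ 0.773  0.706 -0.   ] turn -0.049 rows>= 6.3 0.5
```

Call:
move_arm(
  commands=[0.72, -0.195, 0.564, 0.1, -0.133, 0.72, -0.195, 0.564, 0.1, -0.133, 0.72, -0.195, 0.564, 0.1, -0.133, 0.72, -0.195, 0.564, 0.1, -0.133, 0.72, -0.195, 0.564, 0.1, -0.133, 0.72, -0.195, 0.564, 0.1, -0.133, 0.72, -0.195, 0.564, 0.1, -0.133],
)

```text
clock: 23.1
ee_pos: [0.5127, 0.1708, 0.0839]
ee_rot: [-180.0, -0.0, 11.9]
ft_force: [-0.6, -0.8, -0.0]
finger_gap: 0.0627
gripper_force: 0.0
```

```bash
python3 - <<'E'
from h import *
p,d,c=cap('wrist'); P=cloud(c,d)
blob(P,.43,.174,.045,.0035,.03);blob(P,.5145,.171,.045,.0035,.03)
go(.5145,.171,.0025,12)
E
```

```text
n 706 mean [0.4229 0.1746 0.006 ] ztop 0.007 rect mm [423.4 174.2] [31.2 45.7] ang 4.7
n 1951 mean [0.5158 0.1718 0.0061] ztop 0.0072 rect mm [514.6 171.7] [52.3 40.1] ang 12.6
shift [0.005 0.001 0.272] turn -0.0 rows>= 1.6 0.0
```

Call:
move_arm(
  commands=[0.72, 0.005, 0, 0.15, 0, 0.72, 0.005, 0, 0.272, 0, 0.72, 0.005, 0, 0.272, 0, 0, 0.005, 0, 0.272, 0, 0, 0.005, 0, 0.272, 0, 0, 0.005, 0, 0.272, 0, 0, 0.005, 0, 0.272, 0, 0, 0.005, 0, 0.2, 0, 0, 0.005, 0, 0, 0, 0, 0.005, 0, 0, 0, 0, 0.005, 0, 0, 0],
  grip_force=20,
)

```text
clock: 24.25
ee_pos: [0.5161, 0.1708, 0.0868]
ee_rot: [180.0, -0.3, 11.9]
ft_force: [1.2, -0.2, -1.3]
finger_gap: 0.0397
gripper_force: 20.0
```

Call:
move_arm(
  commands=[0, 0.32, 0.58, 0, 0.133, 0, 0.32, 0.58, 0, 0.133, 0, 0.32, 0.58, 0, 0.133, 0, 0.32, 0.58, 0, 0.133, 0, 0.32, 0.58, 0, 0.133, 0, 0.32, 0.58, 0, 0.133, 0, 0.32, 0.58, 0, 0.133],
)

```text
clock: 24.95
ee_pos: [0.6418, 0.0208, 0.082]
ee_rot: [-180.0, 0.2, -0.0]
ft_force: [-0.1, -0.1, -0.6]
finger_gap: 0.0394
gripper_force: 20.0
```

```bash
python3 - <<'E'
from h import *
p,d,c=cap('wrist'); P=cloud(c,d)
blob(P,.645,-.02,.11,.015,.04)
go(.645,.018,.02,0)
E
```

```text
n 3712 mean [ 0.6743 -0.0183  0.0273] ztop 0.03 rect mm [644.  -19.3] [130.5 151.2] ang 1.0
shift [0.01  0.01  0.208] turn 0.0 rows>= 1.3 0.0
```

Call:
move_arm(
  commands=[0, 0.01, 0.04, 0.1, 0, 0, 0.01, 0.04, 0.22, 0, 0, 0.01, 0.04, 0.22, 0, 0, 0.01, 0.04, 0.22, 0, 0.54, 0.01, 0.04, 0.22, 0, 0.54, 0.01, 0.04, 0.22, 0, 0.54, 0.01, 0.04, 0.22, 0, 0.54, 0.01, 0.04, -0.08, 0, 0.54, 0.01, 0.04, -0.08, 0, 0.54, 0.01, 0.04, -0.08, 0],
)

```text
clock: 26.0
ee_pos: [0.6522, 0.0074, 0.1169]
ee_rot: [179.9, -0.8, -0.0]
ft_force: [0.0, 0.1, 1.2]
finger_gap: 0.047
gripper_force: 0.0
```

```bash
python3 - <<'E'
from h import *
p,d,c=cap('wrist'); P=cloud(c,d)
blob(P,.645,.008,.045,.008,.03)
go(.43,.174,.07,-4.4)
E
```

```text
n 1721 mean [0.6492 0.0114 0.0119] ztop 0.0127 rect mm [648.7  20.5] [52.  64.7] ang 0.1
shift [-0.735 -0.554  0.146] turn 0.048 rows>= 5.6 0.5
```

Call:
move_arm(
  commands=[0.72, -0.73, -0.554, 0.11, 0.048, 0.72, -0.73, -0.554, 0.11, 0.048, 0.72, -0.73, -0.554, 0.11, 0.048, 0.72, -0.73, -0.554, 0.11, 0.048, 0.72, -0.73, -0.554, 0.11, 0.048, 0.72, -0.73, -0.554, 0.11, 0.048, 0.72, -0.73, -0.554, 0.11, 0.048, 0.72, -0.73, -0.554, 0.11, 0.048, 0.72, -0.73, -0.554, 0.11, 0.048],
)

```text
clock: 26.95
ee_pos: [0.4289, 0.1739, 0.0752]
ee_rot: [-180.0, -0.1, -4.4]
ft_force: [0.2, 0.1, -0.2]
finger_gap: 0.063
gripper_force: 0.0
```

```bash
python3 - <<'E'
from h import *
p,d,c=cap('wrist'); P=cloud(c,d)
blob(P,.43,.174,.045,.0035,.03)
go(.43,.174,.0025,-4.4)
E
```

```text
n 2057 mean [0.4312 0.1738 0.0061] ztop 0.0072 rect mm [429.9 173.6] [40.1 52. ] ang 84.4
shift [ 0.003 -0.001  0.242] turn -0.0 rows>= 1.5 0.0
```

Call:
move_arm(
  commands=[0.72, 0.003, 0, 0.12, 0, 0.72, 0.003, 0, 0.242, 0, 0.72, 0.003, 0, 0.242, 0, 0, 0.003, 0, 0.242, 0, 0, 0.003, 0, 0.242, 0, 0, 0.003, 0, 0.242, 0, 0, 0.003, 0, 0.242, 0, 0, 0.003, 0, 0.2, 0, 0, 0.003, 0, -0.05, 0, 0, 0.003, 0, -0.05, 0, 0, 0.003, 0, -0.05, 0],
)

```text
clock: 28.1
ee_pos: [0.4324, 0.1752, 0.0953]
ee_rot: [-179.8, -0.5, -4.4]
ft_force: [1.3, -0.0, -0.7]
finger_gap: 0.0398
gripper_force: 20.0
```

```bash
python3 - <<'E'
from h import *
go(.645,-.048,.085,0)
E
```

```text
shift [0.763 0.688 0.034] turn -0.048 rows>= 6.2 0.5
```

Call:
move_arm(
  commands=[0, 0.763, 0.688, 0.02, -0.048, 0, 0.763, 0.688, 0.02, -0.048, 0, 0.763, 0.688, 0.02, -0.048, 0, 0.763, 0.688, 0.02, -0.048, 0, 0.763, 0.688, 0.02, -0.048, 0, 0.763, 0.688, 0.02, -0.048, 0, 0.763, 0.688, 0.02, -0.048, 0, 0.763, 0.688, 0.02, -0.048, 0, 0.763, 0.688, 0.02, -0.048],
)

```text
clock: 29.0
ee_pos: [0.6397, -0.048, 0.083]
ee_rot: [-179.9, 0.1, -0.0]
ft_force: [0.8, 0.2, 0.6]
finger_gap: 0.0392
gripper_force: 20.0
```

```bash
python3 - <<'E'
from h import *
go(.645,-.048,.019,0)
E
```

```text
shift [ 0.018 -0.     0.213] turn -0.0 rows>= 1.3 0.0
```

Call:
move_arm(
  commands=[0, 0.015, 0, 0.1, 0, 0, 0.015, 0, 0.213, 0, 0, 0.015, 0, 0.213, 0, 0, 0.015, 0, 0.213, 0, 0.52, 0.015, 0, 0.213, 0, 0.52, 0.015, 0, 0.213, 0, 0.52, 0.015, 0, 0.213, 0, 0.52, 0.015, 0, -0.2, 0, 0.52, 0.015, 0, -0.3, 0, 0.52, 0.015, 0, -0.5, 0, 0.52, 0.015, 0, -0.5, 0, 0.52, 0.015, 0, -0.5, 0],
)

```text
clock: 30.2
ee_pos: [0.6491, -0.0497, 0.2432]
ee_rot: [179.9, -0.7, -0.1]
ft_force: [0.1, -1.1, 0.5]
finger_gap: 0.0453
gripper_force: 0.0
```

Call:
move_arm(
  commands=[0.4, -0.7, -0.95, 0, 0, 0.4, -0.7, -0.95, 0, 0, 0.4, -0.7, -0.95, 0, 0, 0.4, -0.7, -0.95, 0, 0, 0.4, -0.7, -0.95, 0, 0, 0.4, -0.7, -0.95, 0, 0, 0.4, -0.7, -0.95, 0, 0, 0.4, -0.7, -0.95, 0, 0, 0.4, -0.7, -0.95, 0, 0, 0.4, -0.7, -0.95, 0, 0],
)

```text
clock: 31.2
ee_pos: [0.4366, 0.2356, 0.2341]
ee_rot: [180.0, -0.0, -0.1]
ft_force: [-0.1, -0.3, 0.9]
finger_gap: 0.0349
gripper_force: 0.0
```

```bash
python3 - <<'E'
from h import *
s=state();print(s['ee_pos'],s['ee_rot'])
p,d,c=cap('wrist','wr4.png'); P=cloud(c,d)
blob(P,.47,.314,.04,.005,.02);blob(P,.40,.318,.03,.005,.02)
blob(P,.655,.184,.07,.045,.065)
with np.errstate(invalid='ignore'):print('over bowl',np.nanmax(P[(np.hypot(P[...,0]-.56,P[...,1]-.352)<.06)][:,2]))
E
```

```text
[0.4365806  0.23556201 0.2341346 ] [ 1.79979478e+02 -4.39385231e-02 -6.76071684e-02]
n 529 mean [0.4704 0.3134 0.0089] ztop 0.0101 rect mm [469.6 314.1] [12.9 79.1] ang 86.4
n 374 mean [0.3992 0.32   0.0088] ztop 0.0102 rect mm [399.9 320.4] [14.4 59. ] ang 85.0
n 524 mean [0.6251 0.1869 0.054 ] ztop 0.0552 rect mm [629.7 186.1] [39.8 93.4] ang 4.1
over bowl 0.04365549702210081
```

View pics/wr4.png

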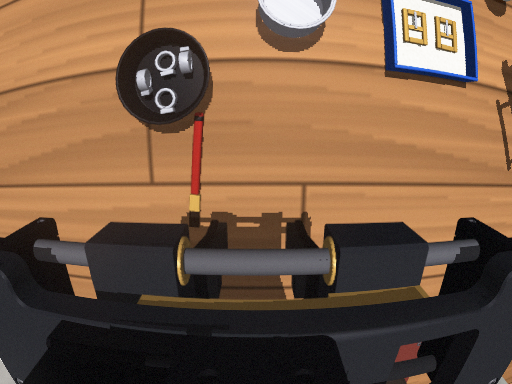

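All four rings are in the bowl at (162,77) and both buckles in the tray at (430,30). The brush lies from (194,225) to (200,115) with its butt by the bowl. I grip it about 30 mm from the butt, then see whether it droops under a light grip.

```bash
python3 - <<'E'
from h import *
go(.480,.3125,.06,-5)
E
```

```text
shift [ 0.143 -0.258  0.58 ] turn 0.054 rows>= 3.9 0.6
```

Call:
move_arm(
  commands=[0.3, 0.143, -0.258, 0, 0.054, 0.3, 0.143, -0.258, 0.2, 0.054, 0.3, 0.143, -0.258, 0.4, 0.054, 0.3, 0.143, -0.258, 0.58, 0.054, 0.3, 0.143, -0.258, 0.58, 0.054, 0.3, 0.143, -0.258, 0.58, 0.054, 0.3, 0.143, -0.258, 0.58, 0.054],
)

```text
clock: 31.95
ee_pos: [0.4798, 0.3124, 0.06]
ee_rot: [180.0, 0.0, -5.0]
ft_force: [0.5, 1.1, 1.3]
finger_gap: 0.0262
gripper_force: 0.0
```

```bash
python3 - <<'E'
from h import *
p,d,c=cap('wrist'); P=cloud(c,d)
blob(P,.49,.312,.02,.005,.02);blob(P,.47,.314,.02,.005,.02)
go(.480,.3125,.003,-5)
E
```

```text
n 759 mean [0.4898 0.3118 0.009 ] ztop 0.0101 rect mm [490.  311.8] [11.5 39.6] ang 84.5
n 731 mean [0.4706 0.3138 0.0091] ztop 0.0101 rect mm [470.  313.7] [11.5 39.7] ang 84.4
shift [-0.003  0.003  0.196] turn -0.0 rows>= 1.2 0.0
```

Call:
move_arm(
  commands=[0.3, 0, 0, 0.1, 0, 0.3, 0, 0, 0.19, 0, 0.3, 0, 0, 0.19, 0, 0, 0, 0, 0.19, 0, 0, 0, 0, 0.19, 0, 0, 0, 0, 0.19, 0, 0, 0, 0, 0.19, 0, 0, 0, 0, 0.1, 0, 0, 0, 0, -0.1, 0, 0, 0, 0, -0.25, 0, 0, 0, 0, -0.4, 0, 0, 0, 0, -0.4, 0],
  grip_force=12,
)

```text
clock: 33.2
ee_pos: [0.4839, 0.3161, 0.1903]
ee_rot: [-179.5, -0.8, -4.9]
ft_force: [0.3, 0.6, -0.4]
finger_gap: 0.0116
gripper_force: 12.0
```

Call:
move_arm(
  commands=[0, -0.05, 0.2, -0.1, 0, 0, -0.05, 0.2, -0.1, 0, 0, -0.05, 0.2, -0.1, 0, 0, -0.05, 0.2, -0.1, 0, 0, -0.05, 0.2, -0.1, 0],
  grip_force=3,
)

```text
clock: 33.7
ee_pos: [0.4588, 0.2556, 0.2095]
ee_rot: [-180.0, 0.0, -4.9]
ft_force: [0.6, 0.7, -0.5]
finger_gap: 0.012
gripper_force: 3.0
```

```bash
python3 - <<'E'
from h import *
s=state();print(s['ee_pos'],s['ee_rot'],s['finger_gap'],s['torque'])
p,d,c=cap('side','sd5.png')
for t in('brush_tip','brush_butt'): print(find('side',c,t,mark_of))
cv2.imwrite('pics/sd5.png',p[100:384,100:512,::-1])
E
```

```text
[0.45878155 0.255568   0.20952878] [-1.79990838e+02  2.17234430e-02 -4.89367699e+00] 0.012002424464211268 [ 0.05307571  0.00703182 -0.00274047]
[(0.61, [0.4411, 0.2554, 0.082]), (0.59, [0.6557, 0.1862, 0.0038])]
[]
```

View pics/sd5.png

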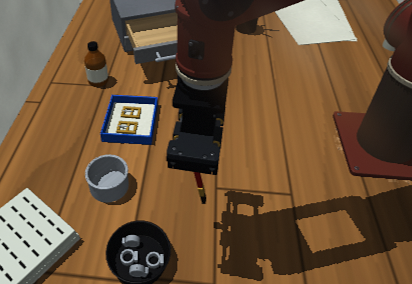

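The brush hangs steeply, bristles down at about (205,198) in the crop. I firm the grip and move over the pot at (107,180).

```bash
python3 - <<'E'
from h import *
go(.672,.186,.26,-5)
E
```

```text
shift [ 0.728  0.171 -0.169] turn 0.001 rows>= 4.6 0.0
```

Call:
move_arm(
  commands=[0, 0, 0, -0.17, 0, 0, 0.1, 0.02, -0.17, 0, 0, 0.2, 0.05, -0.17, 0, 0, 0.3, 0.07, -0.17, 0, 0, 0.4, 0.1, -0.17, 0, 0, 0.5, 0.12, -0.17, 0, 0, 0.6, 0.14, -0.17, 0, 0, 0.728, 0.171, -0.17, 0, 0, 0.728, 0.171, -0.17, 0, 0, 0.728, 0.171, -0.17, 0],
  grip_force=12,
)

```text
clock: 34.85
ee_pos: [0.6721, 0.1852, 0.2589]
ee_rot: [180.0, 0.2, -4.9]
ft_force: [-0.5, 1.1, -0.1]
finger_gap: 0.0117
gripper_force: 12.0
```

```bash
cat > brush.py <<'E'
from h import *
s=state();e=s['ee_pos'];print(s['clock'],e,s['ee_rot'],s['finger_gap'])
for n in('side','scene'):
    p,d,c=cap(n); P=cloud(c,d,n)
    with np.errstate(invalid='ignore'):
        m=(np.hypot(P[...,0]-e[0],P[...,1]-e[1])<.15)&(P[...,2]>e[2]-.17)&(P[...,2]<e[2]-.004)&(P[...,2]>.062)
    q=P[m]
    if len(q)>5:
        o=np.argsort(q[:,2]); print(n,len(q),'low',np.round(np.median(q[o[:6]],0),4),'mid',np.round(np.median(q[o[len(o)//2-5:len(o)//2+5]],0),4),'high',np.round(np.median(q[o[-8:]],0),4))
    print(find(n,c,'brush_tip',mark_of),find(n,c,'brush_butt',mark_of),'pot',find(n,c,'pot',mark_of))
E
python3 brush.py
python3 - <<'E'
from h import *
p,d,c=cap('wrist');P=cloud(c,d)
q=blob(P,.657,.186,.07,.05,.06)
if q is not None:
    print(cv2.minEnclosingCircle((q[:,:2]*1000).astype(np.float32)))
E
```

```text
34.85 [0.67210075 0.18515109 0.25889528] [ 1.79976531e+02  1.69164225e-01 -4.94740363e+00] 0.011676252799460085
side 321 low [0.6532 0.1926 0.1297] mid [0.6639 0.1894 0.1899] high [0.6768 0.1902 0.2481]
[(0.52, [0.6526, 0.1897, 0.132])] [(0.39, [0.534, -0.1984, 0.0981])] pot [(0.78, [0.6547, 0.1872, 0.0037])]
scene 105 low [0.6582 0.1851 0.1349] mid [0.6706 0.1885 0.1932] high [0.6806 0.1871 0.2478]
[(0.56, [0.66, 0.1865, 0.0007]), (0.49, [0.6515, 0.1852, 0.1312])] [(0.44, [0.6858, 0.1821, 0.289])] pot [(0.9, [0.6573, 0.1853, -0.0039]), (0.29, [0.5913, -0.3464, 0.0766])]
n 956 mean [0.6621 0.1881 0.0541] ztop 0.0553 rect mm [658.7 188.1] [92.7 92.8] ang 84.2
((657.3898315429688, 186.9250946044922), 47.71498489379883)
```

Call:
move_arm(
  commands=[0, 0.013, 0, 0.1, 0, 0, 0.013, 0, 0.2, 0, 0, 0.013, 0, 0.3, 0, 0, 0.013, 0, 0.39, 0, 0, 0.013, 0, 0.39, 0, 0, 0.013, 0, 0.39, 0, 0, 0.013, 0, 0.39, 0, 0, 0.013, 0, 0.39, 0, 0, 0.013, 0, 0.39, 0, 0, 0.013, 0, 0.39, 0, 0, 0.013, 0, 0.39, 0],
)

```text
clock: 36.4
ee_pos: [0.6761, 0.1849, 0.1444]
ee_rot: [-180.0, -0.0, -4.9]
ft_force: [0.1, 0.2, -1.3]
finger_gap: 0.0118
gripper_force: 12.0
```

```bash
python3 - <<'E'
from h import *
s=state();print(s['ee_pos'],s['finger_gap'],s['ft_force'])
p,d,c=cap('side');print(find('side',c,'pot',mark_of));cv2.imwrite('pics/sd6.png',cv2.resize(p[200:330,120:320,::-1],None,fx=3,fy=3))
p,d,c=cap('scene');P=cloud(c,d,'scene')
print(find('scene',c,'pot',mark_of),find('scene',c,'brush_tip',mark_of))
e=s['ee_pos'];m=(np.hypot(P[...,0]-.655,P[...,1]-.187)<.033)&(P[...,2]>.012)&(P[...,2]<.13);q=P[m];print(len(q));q=q[np.argsort(q[:,2])];print(np.round(q[::max(1,len(q)//8)],3))
E
```

```text
[0.67613693 0.18493001 0.14443173] 0.011766912470895629 [ 0.13795807  0.22619335 -1.30123286]
[(0.88, [0.6573, 0.1886, 0.0046])]
[(0.79, [0.658, 0.1822, -0.0029])] [(0.68, [0.6555, 0.1829, 0.012])]
75
[[0.659 0.191 0.017]
 [0.665 0.188 0.027]
 [0.666 0.191 0.044]
 [0.671 0.179 0.058]
 [0.675 0.181 0.071]
 [0.677 0.188 0.086]
 [0.672 0.187 0.096]
 [0.682 0.187 0.111]
 [0.686 0.182 0.126]]
```

View pics/sd6.png

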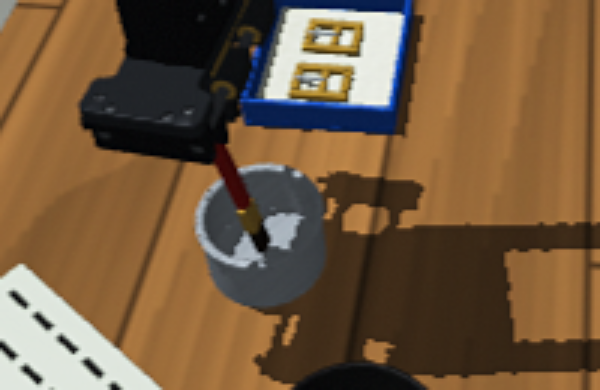

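The bristles are in the pot with the tip at about 14 mm, near the floor at (262,240), and the pot is upright. The dip has lasted over half a second. I lift and carry the brush to the drawer.

```bash
python3 - <<'E'
from h import *
go(.522,-.329,.30,23.8,[.6761,.1849,.30,-4.9])
E
```

```text
shift [-0.365  1.751 -0.   ] turn -0.319 rows>= 10.7 3.3
```

Call:
move_arm(
  commands=[0, 0, 0, -0.1, 0, 0, 0, 0, -0.2, 0, 0, 0, 0, -0.3, 0, 0, 0, 0, -0.4, 0, 0, 0, 0, -0.53, 0, 0, 0, 0, -0.53, 0],
)

```text
clock: 37.25
ee_pos: [0.6786, 0.1854, 0.3111]
ee_rot: [-179.8, -0.7, -4.9]
ft_force: [0.9, 0.6, 0.4]
finger_gap: 0.0116
gripper_force: 12.0
```

Call:
move_arm(
  commands=[0, -0.05, 0.1, 0, 0, 0, -0.08, 0.2, 0, 0, 0, -0.12, 0.3, 0, 0, 0, -0.16, 0.4, 0, 0, 0, -0.2, 0.5, 0, 0, 0, -0.23, 0.6, 0, -0.1, 0, -0.27, 0.7, 0, -0.15, 0, -0.3, 0.8, 0, -0.2, 0, -0.33, 0.9, 0, -0.25, 0, -0.37, 1, 0, -0.32, 0, -0.37, 1, 0, -0.32, 0, -0.37, 1, 0, -0.32],
)

```text
clock: 38.45
ee_pos: [0.5394, -0.1049, 0.3027]
ee_rot: [-180.0, -0.0, 23.7]
ft_force: [-0.1, 0.4, -1.5]
finger_gap: 0.012
gripper_force: 12.0
```

```bash
python3 - <<'E'
from h import *
go(.522,-.329,.30,23.8)
E
```

```text
shift [-0.354  0.661  0.009] turn -0.001 rows>= 4.5 0.0
```

```bash
cat > chest.py <<'E'
from h import *
p,d,c=cap('wrist'); P=cloud(c,d)
def pick(z0,z1):
    with np.errstate(invalid='ignore'): m=(P[...,2]>z0)&(P[...,2]<z1)&(P[...,0]>.42)&(P[...,1]<-.15)
    return P[m]
D=np.array([.594,-.344])
u=np.array([.403,-.915]);
for k in range(2):
    v=np.array([-u[1],u[0]])
    fl=pick(.070,.080)[:,:2]-D; tp=pick(.127,.134)[:,:2]-D; fp=pick(.114,.122)[:,:2]-D
    # floor: back edge of visible floor vs v; fit chest-top front edge direction
    b=tp@u; vv=tp@v; E=[]
    for a in np.arange(-.1,.1,.01):
        m=(vv>a)&(vv<a+.01)
        if m.sum()>20: E.append((a+.005,np.percentile(b[m],1)))
    E=np.array(E)
    if len(E)<4: print('E',len(E)); break
    s=np.polyfit(E[:,0],E[:,1],1); print('slope',s)
    t=u; u=u-s[0]*v; u=u/np.linalg.norm(u)
v=np.array([-u[1],u[0]])
print('u',u,'yaw v',np.degrees(np.arctan2(v[1],v[0])),'chest edge x\'',np.percentile((tp@u),2))
f=(fp@u);print('panel x',np.percentile(f,[5,50,95]),'v',np.percentile(fp@v,[1,99]))
print('floor x',np.percentile(fl@u,[1,99]),'v',np.percentile(fl@v,[1,99]),'z',np.median(pick(.07,.08)[:,2]))
print(find('wrist',c,'drawer_in',mark_of),find('wrist',c,'chest_drawer0_handle',mark_of))
E
python3 chest.py
```

```text
slope [0.01656202 0.04622777]
slope [-7.05347378e-05  4.62239814e-02]
u [ 0.38792857 -0.92168944] yaw v 22.825669934800676 chest edge x' -0.08057263842163184
panel x [-0.12061524 -0.11249541  0.04708603] v [-0.11087755  0.21962297]
floor x [-0.12099302  0.08025212] v [-0.06923432  0.20080709] z 0.07458522654902039
[(0.72, [0.5963, -0.3448, 0.0739]), (0.43, [0.5273, -0.1098, 0.171]), (0.33, [0.5607, 0.3554, -0.0032])] [(0.96, [0.5331, -0.2028, 0.0967]), (0.46, [0.5534, -0.0987, 0.3274])]
```

```bash
python3 - <<'E'
from h import *
go(.5245,-.331,.27,22.8)
E
```

```text
shift [-0.354  0.672  0.109] turn 0.012 rows>= 4.6 0.1
```

Call:
move_arm(
  commands=[0, -0.07, 0.1, 0, 0, 0, -0.12, 0.2, 0, 0, 0, -0.18, 0.3, 0, 0, 0, -0.24, 0.4, 0, 0, 0, -0.3, 0.5, 0, 0, 0, -0.354, 0.6, 0, 0.012, 0, -0.354, 0.672, 0.05, 0.012, 0, -0.354, 0.672, 0.11, 0.012, 0, -0.354, 0.672, 0.11, 0.012, 0, -0.354, 0.672, 0.11, 0.012],
)

```text
clock: 39.6
ee_pos: [0.5245, -0.3308, 0.2695]
ee_rot: [-179.9, 0.0, 22.9]
ft_force: [-1.0, 0.2, -0.7]
finger_gap: 0.0111
gripper_force: 12.0
```

```bash
cat >> brush.py <<'E'
D=np.array([.595,-.3445]);u=np.array([.388,-.922]);v=np.array([.922,.388])
print('TCP x,v',np.round([(e[:2]-D)@u,(e[:2]-D)@v],4))
if 'q' in dir() and len(q)>5: print('low x,v',np.round([(q[o[:6]][:,:2].mean(0)-D)@u,(q[o[:6]][:,:2].mean(0)-D)@v],4))
E
python3 brush.py
python3 - <<'E'
from h import *
p,d,c=cap('scene');cv2.imwrite('pics/sc7.png',cv2.resize(p[40:240,60:320,::-1],None,fx=3,fy=3))
E
```

```text
39.6 [ 0.52454147 -0.33079607  0.26953843] [-1.79920695e+02  2.84830347e-02  2.28642953e+01] 0.01113709004897262
side 1348 low [ 0.5329 -0.2118  0.0997] mid [ 0.5613 -0.3881  0.1212] high [ 0.5318 -0.3229  0.2631]
[(0.6, [0.5063, -0.3376, 0.1414])] [(0.61, [0.5372, -0.3198, 0.2925])] pot [(0.62, [0.6557, 0.1856, 0.0064]), (0.32, [0.5358, -0.3208, 0.2908])]
scene 1128 low [ 0.5088 -0.2314  0.0997] mid [ 0.6276 -0.3895  0.1279] high [ 0.5348 -0.3275  0.2624]
[(0.48, [0.5077, -0.3435, 0.1405])] [(0.57, [0.5371, -0.3311, 0.2992])] pot [(0.9, [0.6554, 0.1837, -0.002])]
TCP x,v [-0.04   -0.0596]
low x,v [-0.0999 -0.0356]
```

View pics/sc7.png

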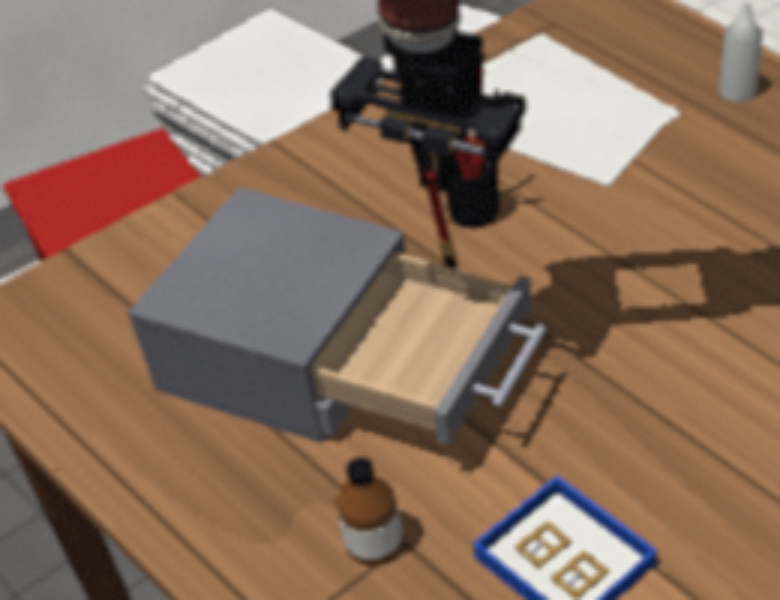

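The brush hangs over the drawer with its tip at (447,262). I lower it until the tip touches the floor, then follow an arc that lays it flat, with a light grip.

Call:
move_arm(
  commands=[0, 0, 0, 0.1, 0, 0, 0, 0, 0.2, 0, 0, 0.03, 0, 0.23, 0, 0, 0.082, 0, 0.245, 0, 0, 0.15, 0, 0.277, 0, 0, 0.18, 0, 0.3, 0, 0, 0.212, 0, 0.32, 0, 0, 0.212, 0, 0.32, 0],
  grip_force=4,
)

```text
clock: 40.85
ee_pos: [0.584, -0.3063, 0.1737]
ee_rot: [-180.0, -0.0, 22.9]
ft_force: [1.4, 1.3, 1.1]
finger_gap: 0.0118
gripper_force: 4.0
```

```bash
python3 brush.py | grep -v mid; python3 - <<'E'
from h import *
p,d,c=cap('scene');cv2.imwrite('pics/sc8.png',cv2.resize(p[40:240,60:320,::-1],None,fx=3,fy=3))
E
```

```text
40.85 [ 0.58403469 -0.30626176  0.17369275] [-1.79991731e+02 -8.13398541e-03  2.28997482e+01] 0.011841428878532838
[(0.64, [0.5166, -0.3359, 0.0791]), (0.52, [0.5951, -0.3464, 0.0787])] [(0.61, [0.6094, -0.2898, 0.1943])] pot [(0.59, [0.6552, 0.1849, 0.0052]), (0.25, [0.596, -0.3439, 0.0748])]
[(0.53, [0.5131, -0.3397, 0.0778])] [(0.46, [0.6429, -0.0217, -0.0008]), (0.37, [0.6076, -0.3009, 0.2034])] pot [(0.69, [0.5582, 0.3749, 0.0234]), (0.64, [0.6576, 0.1833, -0.0007])]
TCP x,v [-0.0395  0.0047]
low x,v [0.0494 0.1161]
```

View pics/sc8.png

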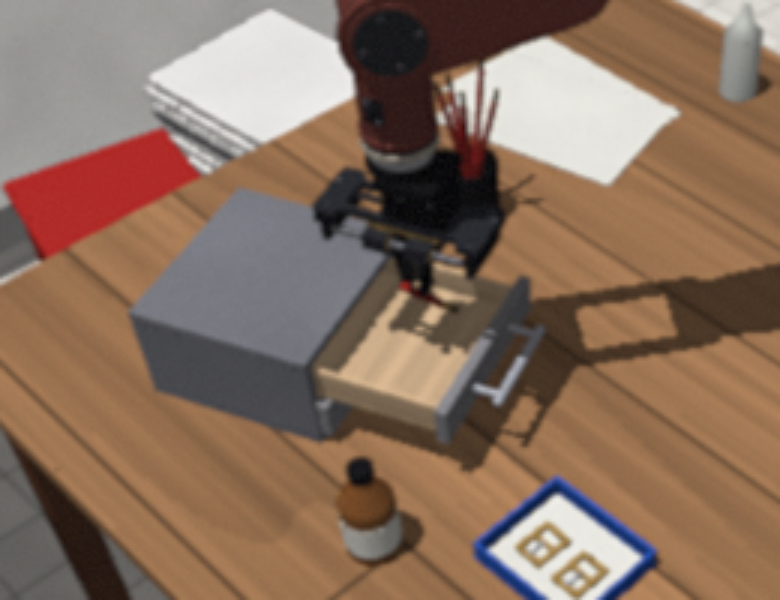

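The tip is on the drawer floor at (457,310) and the brush is tilting as planned. I continue the arc, release and rise.

Call:
move_arm(
  commands=[0, 0.055, 0, 0.055, 0, 0, 0.1, 0, 0.115, 0, 0, 0.13, 0, 0.183, 0, 0, 0.15, 0, 0.25, 0, 0, 0.16, 0, 0.3, 0, 0, 0.16, 0, 0.312, 0, 0, 0.16, 0, 0.312, 0, 0.3, 0.16, 0, 0.312, 0, 0.3, 0.16, 0, 0.312, 0, 0.3, 0.16, 0, 0.312, 0],
)

```text
clock: 42.3
ee_pos: [0.6273, -0.289, 0.0813]
ee_rot: [179.9, -0.0, 22.8]
ft_force: [-0.5, 0.0, 0.6]
finger_gap: 0.024
gripper_force: 0.0
```

Call:
move_arm(
  commands=[0.3, 0, 0, -0.1, 0, 0.3, 0, 0, -0.3, 0, 0.3, -0.2, 0, -0.5, 0, 0.3, -0.2, 0, -0.6, 0, 0.3, -0.2, -0.3, -0.6, 0, 0.3, -0.2, -0.4, -0.6, 0, 0.3, -0.2, -0.4, -0.6, 0],
)

```text
clock: 43.0
ee_pos: [0.5241, -0.1988, 0.2621]
ee_rot: [180.0, -0.1, 22.8]
ft_force: [-0.8, 0.5, -0.3]
finger_gap: 0.0258
gripper_force: 0.0
```

```bash
python3 - <<'E'
from h import *
s=state();print(s['clock'],s['ee_pos'])
p,d,c=cap('wrist','wr9.png');P=cloud(c,d)
print(find('wrist',c,'brush_tip',mark_of),find('wrist',c,'brush_butt',mark_of),find('wrist',c,'drawer_in',mark_of),find('wrist',c,'chest_drawer0_handle',mark_of))
D=np.array([.595,-.3445]);u=np.array([.388,-.922]);v=np.array([.922,.388])
# red/dark brush points by colour on drawer
r=p.astype(int);m=(r[...,0]>1.8*r[...,1])&(r[...,0]>90)&(P[...,2]>.07)&(P[...,2]<.14)
q=P[m];print(m.sum());
if len(q)>10: a=q[:,:2]-D;print('x',np.percentile(a@u,[2,98]),'v',np.percentile(a@v,[2,98]),'z',np.percentile(q[:,2],[5,95]))
E
```

```text
43.0 [ 0.52405289 -0.19876884  0.26212716]
[(0.77, [0.5187, -0.3336, 0.0785]), (0.51, [0.6465, 0.0081, 0.0038])] [(0.77, [0.6628, -0.2738, 0.0804])] [] [(0.6, [0.5294, -0.202, 0.0942])]
737
x [-0.0448578  -0.03461064] v [-0.02192323  0.08677691] z [0.08225214 0.08567068]
```

View pics/wr9.png

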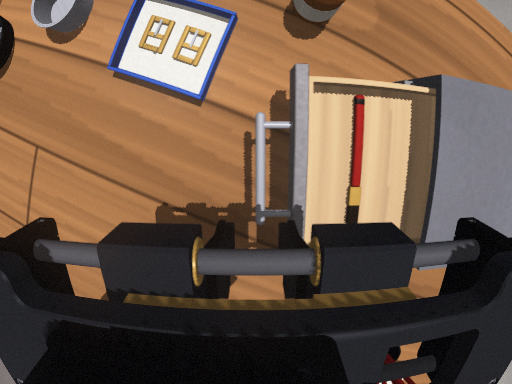

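The brush lies flat across the drawer, red handle from (360,98) to the bristles at (353,215). Now I shut the drawer with closed fingers against the handle bar.

```bash
python3 - <<'E'
from h import *
go(.5135,-.1605,.08,22.8)
E
```

```text
shift [ 0.016 -0.142  0.603] turn 0.0 rows>= 3.7 0.0
```

Call:
move_arm(
  commands=[0, 0.016, -0.142, 0, 0, 0, 0.016, -0.142, 0, 0, 0, 0.016, -0.142, 0.15, 0, 0, 0.016, -0.142, 0.3, 0, 0, 0.016, -0.142, 0.45, 0, 0, 0.016, -0.142, 0.6, 0, 0, 0.016, -0.142, 0.6, 0, 0, 0.016, -0.142, 0.6, 0],
  grip_force=10,
)

```text
clock: 44.05
ee_pos: [0.513, -0.1607, 0.0801]
ee_rot: [-179.9, 0.1, 22.8]
ft_force: [0.6, -0.5, 0.4]
finger_gap: 0.0004
gripper_force: 0.0
```

Call:
move_arm(
  commands=[0, 0, 0.05, 0, 0, 0, 0, 0.08, 0, 0, 0, 0, 0.11, 0, 0, 0, 0, 0.14, 0, 0, 0, 0, 0.17, 0, 0, 0, 0, 0.2, 0, 0, 0, 0, 0.23, 0, 0, 0, 0, 0.26, 0, 0, 0, 0, 0.29, 0, 0, 0, 0, 0.32, 0, 0, 0, 0, 0.35, 0, 0, 0, 0, 0.38, 0, 0],
)

```text
clock: 45.25
ee_pos: [0.5576, -0.2658, 0.0802]
ee_rot: [-180.0, 0.0, 22.8]
ft_force: [-0.6, 1.6, -0.4]
finger_gap: 0.0006
gripper_force: 0.7
```

Call:
move_arm(
  commands=[0, 0, 0.03, 0, 0, 0, 0, 0.06, 0, 0, 0, 0, 0.09, 0, 0, 0, 0, 0.11, 0, 0, 0, 0, 0.13, 0, 0, 0, 0, 0.145, 0, 0, 0, 0, 0.16, 0, 0, 0, 0, 0.165, 0, 0],
)

```text
clock: 46.05
ee_pos: [0.5766, -0.3112, 0.0804]
ee_rot: [180.0, 0.0, 22.8]
ft_force: [-0.1, 0.5, 0.6]
finger_gap: 0.0003
gripper_force: 0.5
```

```bash
python3 - <<'E'
from h import *
s=state();print(s['ee_pos'],s['ft_force'])
p,d,c=cap('side');P=cloud(c,d,'side');print(find('side',c,'chest_drawer0_handle',mark_of),find('side',c,'drawer_in',mark_of))
p,d,c=cap('scene');print(find('scene',c,'chest_drawer0_handle',mark_of))
E
```

```text
[ 0.57661278 -0.31124643  0.08035959] [-0.10656125  0.51509058  0.58177875]
[(0.71, [0.5835, -0.3214, 0.097])] [(0.64, [0.6477, -0.4668, 0.0764])]
[(0.83, [0.5808, -0.3252, 0.0932]), (0.73, [0.6491, 0.0106, 0.0039])]
```

Call:
move_arm(
  commands=[0, 0, 0.01, 0, 0, 0, 0, 0.015, 0, 0, 0, 0, 0.02, 0, 0, 0, 0, 0.025, 0, 0, 0, 0, 0.03, 0, 0, 0, 0, 0.035, 0, 0],
)

```text
clock: 46.9
ee_pos: [0.5806, -0.3205, 0.0803]
ee_rot: [-180.0, 0.0, 22.8]
ft_force: [0.3, 0.8, 0.0]
finger_gap: 0.0004
gripper_force: 0.5
```

Call:
move_arm(
  commands=[0, 0, 0.005, 0, 0, 0, 0, 0.01, 0, 0, 0, 0, 0.01, 0, 0],
)

```text
clock: 47.2
ee_pos: [0.5818, -0.3236, 0.0803]
ee_rot: [180.0, 0.0, 22.8]
ft_force: [-0.8, 0.4, 0.6]
finger_gap: 0.0003
gripper_force: 0.0
```

Call:
move_arm(
  commands=[0, 0, 0.005, 0, 0, 0, 0, 0.01, 0, 0, 0, 0, 0.015, 0, 0, 0, 0, 0.015, 0, 0],
)

```text
clock: 47.6
ee_pos: [0.5836, -0.3277, 0.0804]
ee_rot: [180.0, -0.0, 22.8]
ft_force: [-1.1, -0.0, -0.3]
finger_gap: 0.0007
gripper_force: 0.0
```

```bash
python3 - <<'E'
from h import *
s=state();print(s['ee_pos'],s['ft_force'])
u=np.array([.388,-.922])
p,d,c=cap('scene');P=cloud(c,d,'scene')
D=np.array([.595,-.3445]);v=np.array([.922,.388])
a=(P[...,:2]-D)
X=a@u;V=a@v;Z=P[...,2]
with np.errstate(invalid='ignore'):
  for z0,z1 in((.082,.115),(.122,.129),(.02,.055)):
    m=(Z>z0)&(Z<z1)&(abs(V)<.11)&(X>-.02)&(X<.1)
    print(z0,m.sum(),np.percentile(X[m],[5,25,50,75]) if m.sum() else '')
cv2.imwrite('pics/sc10.png',cv2.resize(p[60:260,60:320,::-1],None,fx=3,fy=3))
E
```

```text
[ 0.58361639 -0.327726    0.08039624] [-1.14302615 -0.03887897 -0.25469542]
0.082 260 [-0.01202369 -0.00139004  0.03166843  0.03312358]
0.122 134 [0.03822269 0.04865076 0.06422907 0.07880333]
0.02 221 [-0.00677788 -0.0021479   0.0315571   0.03352304]
```

View pics/sc10.png

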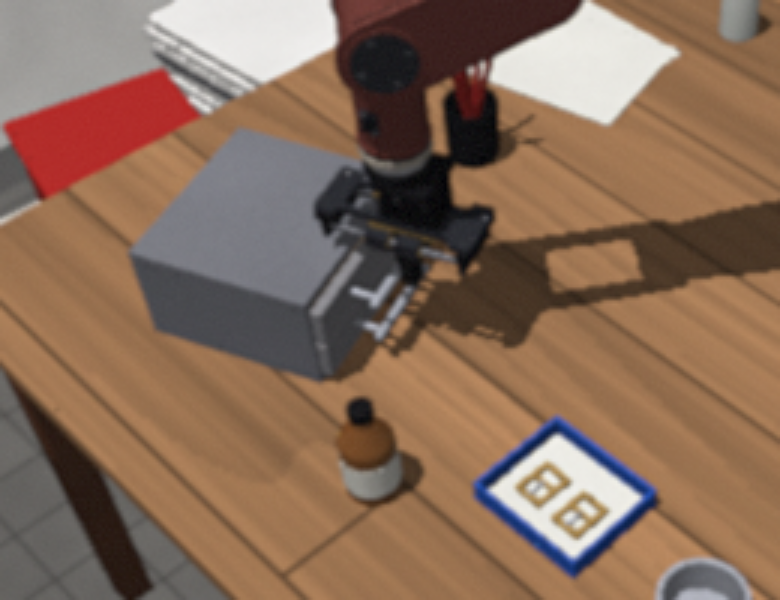

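The upper panel is almost flush with the lower one (both faces about 32 mm). I keep creeping until the force rises.

Call:
move_arm(
  commands=[0, 0, 0.004, 0, 0, 0, 0, 0.008, 0, 0, 0, 0, 0.008, 0, 0],
)

```text
clock: 47.95
ee_pos: [0.584, -0.3287, 0.0804]
ee_rot: [-179.9, 0.0, 22.8]
ft_force: [-2.5, 4.5, 4.0]
finger_gap: 0.0007
gripper_force: 2.6
```

Call:
move_arm(
  commands=[0, 0, 0.004, 0, 0, 0, 0, 0.008, 0, 0, 0, 0, 0.008, 0, 0],
)

```text
clock: 48.25
ee_pos: [0.584, -0.3287, 0.0803]
ee_rot: [-179.6, 0.1, 22.8]
ft_force: [-7.3, 12.0, 9.4]
finger_gap: 0.0004
gripper_force: 6.7
```

The force climbs while the position stays put, so the drawer is at its stop. I back off, rise and check everything.

Call:
move_arm(
  commands=[0, 0, -0.05, 0, 0, 0, 0, -0.2, 0, 0, 0, 0, -0.3, 0, 0, 0, 0, -0.4, -0.2, 0, 0, 0, -0.4, -0.5, 0, 0, 0, -0.4, -0.7, 0, 0, 0, -0.4, -0.7, 0],
)

```text
clock: 48.95
ee_pos: [0.5389, -0.2214, 0.2772]
ee_rot: [179.9, -0.0, 22.8]
ft_force: [0.5, -0.6, -0.2]
finger_gap: 0.0001
gripper_force: 0.0
```

```bash
python3 - <<'E'
from h import *
s=state();print(s['clock'],s['ee_pos'])
for n in('scene','side'):
    p,d,c=cap(n,n+'11.png')
    for t in('chest_drawer0_handle','bottle','pot','ring0','buckle0'): print(n,t,find(n,c,t,mark_of))
E
```

```text
48.95 [ 0.53891767 -0.22141041  0.27719893]
scene chest_drawer0_handle [(0.58, [0.5877, -0.3435, 0.0929]), (0.47, [0.5559, 0.3508, 0.0014])]
scene bottle [(0.76, [0.7794, -0.1886, 0.0033])]
scene pot [(0.63, [0.6576, 0.1841, -0.0073])]
scene ring0 [(0.65, [0.5337, 0.3522, 0.002]), (0.61, [0.5628, 0.3731, 0.0231]), (0.58, [0.5756, 0.3279, 0.0242]), (0.46, [0.5828, 0.3547, 0.0056])]
scene buckle0 [(0.5, [0.6516, 0.0109, 0.0051]), (0.49, [0.6464, -0.0506, 0.0047])]
side chest_drawer0_handle [(0.68, [0.5924, -0.3418, 0.0958]), (0.53, [0.5621, 0.3524, 0.0015]), (0.3, [0.5567, 0.3742, 0.0182])]
side bottle [(0.72, [0.7699, -0.1852, 0.0055]), (0.71, [0.5942, -0.34, 0.0977])]
side pot [(0.93, [0.657, 0.1848, 0.0027])]
side ring0 [(0.69, [0.5823, 0.3564, 0.0064]), (0.66, [0.5313, 0.3572, 0.0062]), (0.65, [0.5585, 0.3732, 0.0202]), (0.49, [0.5758, 0.3332, 0.0229])]
side buckle0 [(0.65, [0.65, -0.053, 0.0046]), (0.54, [0.6482, 0.0145, 0.0081]), (0.52, [0.5571, 0.3734, 0.0164])]
```

View pics/side11.png

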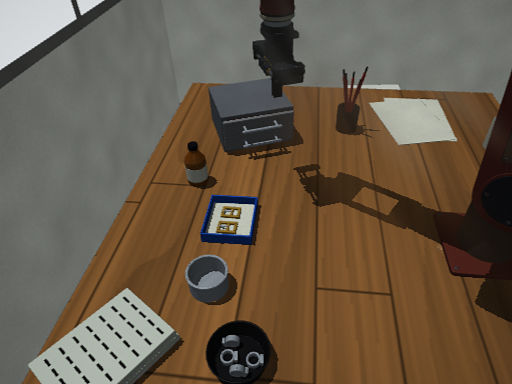

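The bench is clear. Four rings are in the bowl (238,352), two buckles in the tray (230,219), the drawer is shut (263,130), and the pot and bottle stand where they were.

```bash
python3 -c "
from station import hand_in; print(hand_in())"
```

```text
the job is handed in; nothing more can be done
None
```

I handed the job in at about 49 s: all four rings are in the bowl, both buckles are in the tray, and the brush was rinsed and laid flat in the drawer, which is fully shut; the pot is still upright and the bottle was left where it stands.

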